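# Tug-test the locking pins of a shear box

### The job

Two identical-looking locking pins hold the halves of the square stainless-steel shear box together, but one of them no longer catches. Tug each pin straight up, gently, to a steady pull of about 10 N for half a second (20 N would tear even a good one out) to feel whether it is retained. Leave the pin that holds in the box, fully home, and stand the one that comes out, shank down, in the empty steel test cup, disturbing nothing else.

Things in the scene. Friction and masses are not known exactly. Their poses are not given: they have to be found in the camera images.
- shear_box: heavy square stainless-steel block in two halves, 120 x 120 mm, fixed on a thin rubber pad; flat top 66 mm above the bench. Origin on the bench under its centre, z up. Pins stand in vertical holes at (+42, +42) and (-42, -42) mm of its own x, y. Load cap with a ball in the middle (6 mm above the top), low screws at the other two corners (4 mm high), a flat boss on its +x side
- pin_1_grip (a point): centre of the knurled dark head of locking pin 1; the head is 20 mm across and 26 mm tall (12 mm above this point, 14 mm below), over a 12 mm neck and a 24 mm flange whose underside lies 28 mm below this point. Seated, the flange rests on the box top and this point is 94 mm above the bench. z = the pin's axis, upward. Either pin may stand in either hole
- pin_2_grip (a point): centre of the knurled dark head of locking pin 2; the head is 20 mm across and 26 mm tall (12 mm above this point, 14 mm below), over a 12 mm neck and a 24 mm flange whose underside lies 28 mm below this point. Seated, the flange rests on the box top and this point is 94 mm above the bench. z = the pin's axis, upward. Either pin may stand in either hole
- pin_1_tip (a point): centre of the round lower end of the shank of pin 1, 85.6 mm below the centre of its head along its axis
- pin_2_tip (a point): centre of the round lower end of the shank of pin 2, 85.6 mm below the centre of its head along its axis
- pin_1: steel locking pin 1, about 80 g, same look as the other; origin on its axis under the flange, z to the head. Its 16 mm shank reaches 57.6 mm below the flange and ends in a round nose. If sound: up to 4 mm of nearly free upward play (varies), then hidden spring plungers resist, some 5 to 10 N per mm; it springs back when let go and jumps out above 20 N. If not: it lifts out with under 5 N
- pin_2: steel locking pin 2, about 80 g, same look as the other; origin on its axis under the flange, z to the head. Its 16 mm shank reaches 57.6 mm below the flange and ends in a round nose. If sound: up to 4 mm of nearly free upward play (varies), then hidden spring plungers resist, some 5 to 10 N per mm; it springs back when let go and jumps out above 20 N. If not: it lifts out with under 5 N
- test_cup: the empty plain steel test cup, loose, 43 mm across, 50 mm tall, straight open bore about 27 mm wide, inner floor 4 mm above its underside, 120 g; origin at the centre of its underside. A pin stands in it with its flange about 12 mm above the rim
- brass_cup: bystander: brass test cup packed with soil, 58 mm across, 40 mm tall; origin at the centre of its underside
- brass_weight: bystander: brass knob weight, 32 mm across, 46 mm tall; origin at the centre of its underside
- stopwatch: bystander: grey stopwatch lying flat, 70 x 62 x 18 mm; origin at the centre of its underside
Mind the look-alikes: they are no part of the job. What is shaped like the pin_2 but orange is not meant.

How it is judged:
On the way:
1. the pin that holds is tugged up off its seat, not out, with some 7 to 18 N for 0.3 s (its slanting contacts with the plungers add up to 1.3 to 1.7 times the pull) (((contact force between shear_box and pin_1 between 10 and 28 N and z of pin_1_grip in the frame of shear_box between 0.0942 and 0.101 m and contact force between the fingers and pin_1 above 3 N) or (contact force between shear_box and pin_2 between 10 and 28 N and z of pin_2_grip in the frame of shear_box between 0.0942 and 0.101 m and contact force between the fingers and pin_2 above 3 N))), for 0.3 s.
At the end, for the whole second after the job is handed in: the pin that held is fully home in its hole (flange within about 1 mm of the box top); the other stands shank down in the upright steel test cup (tip within 16 mm of the cup's centre and below half the cup's height, leaning under 25 degrees), both let go and at rest ((((z of pin_1_grip in the frame of shear_box between 0.0925 and 0.0952 m and horizontal distance between pin_1_grip and shear_box between 0.05 and 0.068 m) and (horizontal distance between pin_2_tip and test_cup below 0.016 m and height (world z) of pin_2_tip below 0.025 m and distance between pin_2_grip and test_cup below 0.11 m and angle between pin_2_grip's own z axis and vertical below 0.45 rad)) or ((z of pin_2_grip in the frame of shear_box between 0.0925 and 0.0952 m and horizontal distance between pin_2_grip and shear_box between 0.05 and 0.068 m) and (horizontal distance between pin_1_tip and test_cup below 0.016 m and height (world z) of pin_1_tip below 0.025 m and distance between pin_1_grip and test_cup below 0.11 m and angle between pin_1_grip's own z axis and vertical below 0.45 rad))) and angle between test_cup's own z axis and vertical below 0.1 rad and linear speed of each of pin_1, pin_2 below 0.02 m/s and contact force between the fingers and pin_1 below 0.1 N and contact force between the fingers and pin_2 below 0.1 N); the robot touches nothing.
It fails at once if a pin still in the box is pulled with over some 22 N, by which a sound pin is torn out (36 N summed over its slanting contacts) ((contact force between shear_box and pin_1 above 36 N and z of pin_1_grip in the frame of shear_box between 0.0945 and 0.124 m) or (contact force between shear_box and pin_2 above 36 N and z of pin_2_grip in the frame of shear_box between 0.0945 and 0.124 m)).
It fails at once if a bystander (brass cup, brass weight, stopwatch) is moved more than 20 mm (distance of any of brass_cup, brass_weight, stopwatch from where it was at the start of the episode above 0.02 m).
It fails at once if the steel test cup is knocked over (angle between test_cup's own z axis and vertical above 0.5 rad).
It also fails if it takes over 64 s, if anything falls off the work surface, if the arm or the gripper's body presses on something with over 40 N, if the wrist force passes 120 N, or if a joint passes its speed limit or range.

### The arm

A 6-joint arm with a two-finger parallel gripper is mounted at the origin on the work surface; the furniture and walls round the work are solid. World frame = base frame: x ahead of the robot, y to its left, z up, the work surface at z = 0. Lengths are in m, angles in rad, forces in N, time in s.
With the tool pointing down it reaches from about 0.35 to 0.975 m from the base axis. Payload 4.9 kg.
Tool frame: the origin (TCP) lies at the very end of the fingers, on their centre line; the grasp point (between the pads) lies 19 mm behind it (env.pinch_z is the distance from the TCP to the grasp point, in m); z points along the fingers, y is the line along which they close (so a half turn about z gives the same grasp; the last joint's range is limited). The gripper opens to 85 mm and grips with 20 to 120 N. Pads are 22 mm wide; open, the fingers measure 114 mm over their backs; the gripper's body (76 mm by 85 mm) begins 54 mm behind the grasp point. The pads swing forward as they close: fully open they stand 13 mm farther back than shut.
Start: joints at [-1.283, 0.053, 1.613, -0, 1.476, -0.119], TCP at [0.247, -0.574, 0.231] pointing down, gripper open.
Joint ranges: [-3.01, 3.01], [-1.01, 2.22], [0.06, 2.58], [-1.02, 4.17], [0.09, 2.62], [-3.14, 3.14]. Speed limits (rad/s): [2.57, 2.57, 3.14, 3.14, 3.14, 3.14].

### API

Orientations are given as [roll, pitch, yaw] about the fixed x, y, z axes, in that order (R = Rz(yaw) Ry(pitch) Rx(roll)).
In Python, from bench import monitor, viewer, ticket, finder, env gives the robot as it stands.
- The arm moves only by the shell command python3 -m handwheel 'ROWS'. ROWS is JSON, a list that holds one entry, the list of rows, each a list of 7 numbers: the shift along the tool's x, y, z in cm, then the turn, a rotation vector about the tool's x, y, z in degrees, then the opening in per cent of the stroke, from 0 (shut) to 100 (fully open). A call has 1 to 5 rows; each row shifts and turns the commanded pose from where the row before left it, along the tool's axes as they then stand; what a row does not reach is not made up. A row lasts 1/8 s, in which the tool goes at most 62.5 mm and 10.7 degrees, less where a joint would pass 70% of its speed; a pose out of reach is approached as far as the arm can. A call with a gripper value outside its range is refused whole. The fingers move at their own pace and stop on an object; the grip force is fixed at half the most. Time passes only in rows, so rows that do not move let the fingers close. It gives the time, the measured TCP pose, the force, the opening and the grip force at its end, in the units of the state.
- monitor.get_obs(): the state, without advancing time (a new reading comes with each control period).
- viewer.snapshot(name): name is "side" or "top" or "wrist"; returns the picture (400x640x3 uint8, red, green, blue); there is no depth.
- viewer.get_calibration(name): a dict with "K" (3x3 intrinsics, pixels), "world_from_camera" (4x4, takes a point from camera to world coordinates); the wrist camera has in their place "mount" (4x4, takes a point from camera to tool coordinates, whose origin is the TCP and whose axes are the flange's). Camera axes: x right, y up, looking along -z (the intrinsics and any distortion apply to the point x, -y, -z); pixel columns grow to the right and rows downward; lengths in m; the calibration is good to about 2 mm. A picture is of the moment at which its call begins: read the wrist's pose just before it. get_calibration takes no time and is no camera call.
- ticket.sign_off(): hands the job in; it is judged then, once.
Trained networks look in the newest picture that a camera, given by its name, has taken for a name from the list of things; names that differ only in an ending like _2 or _b are one class to them, and where a whole thing is asked for, a point or a joint stands for the part that bears it (a point fixed in the world has none). Each returns a list of dicts, best first, with "conf" (0 to 1); they miss things now and then, are a little off and sometimes report something else, mostly with a low value. They report only what shows in the picture. A call takes as long as a camera call. They do not tell look-alikes from the thing itself.
- finder.spot_in(thing, camera): "centre" ([x, y, z] in m, in world coordinates, good to about 4 mm: the middle of the surface that is visible of it).
- finder.cut_out(thing, camera): "mask" (400x640 bool, what is visible of it).
- finder.mark_of(thing, camera): "centre" ([x, y, z] in m, in world coordinates, good to about 4 mm: a listed point, or the origin of a listed thing).
The state is a dict: "time_s": time; "joint_positions": joint angles; "qvel": joint speeds; "joint_torque": joint torques, N m; "tool_pos": TCP position; "ee_rot": TCP orientation; "force": force on the tool from outside, world axes, zero at the start; "torque": the same for the moment, N m; "grip_width": finger opening in m; "grasp_force": force on a finger pad.
Only numpy, scipy, OpenCV 4.12 (cv2) and the standard library are available. Lean on these libraries where they do the work, as an engineer would, in place of code of your own. Each camera call takes 0.05 s, during which the arm holds its last target. There are 200 camera calls.

## Working session

There is one attempt and no reset: what is moved stays moved. The work goes in short steps, Python scripts to look and compute and a shell command to move; the robot and the scene stay as the last step left them, time stands still between calls to the robot, and variables do not carry over. Pictures are saved under pics/ and viewed, at most 10 in all, crops included, and the job is handed in when it is done.

```bash
mkdir -p pics; python3 - <<'E'
from bench import monitor, viewer, finder, env
import cv2,numpy as np
o=monitor.get_obs();print({k:np.round(v,3).tolist() for k,v in o.items()})
for c in("top","side"):
    cv2.imwrite(f"pics/{c}0.png",viewer.snapshot(c)[:,:,::-1])
for c in("top","side"):
  for t in("pin_1_grip","test_cup","shear_box","brass_cup","brass_weight","stopwatch"):
    print(c,t,[(np.round(d["centre"],3).tolist(),round(d["conf"],2)) for d in finder.mark_of(t,c)])
E
```

```text
{'time_s': 0.0, 'joint_positions': [-1.283, 0.053, 1.614, -0.0, 1.476, -0.119], 'qvel': [-0.001, 0.0, 0.0, 0.0, -0.001, 0.0], 'joint_torque': [0.002, -39.368, -37.018, -0.0, 0.007, 0.0], 'tool_pos': [0.247, -0.573, 0.23], 'ee_rot': [-3.14, -0.0, 0.407], 'force': [-0.348, -0.039, 0.918], 'torque': [0.032, 0.003, 0.027], 'grasp_force': 0.0, 'grip_width': 0.085}
top pin_1_grip [([0.469, -0.172, 0.092], 0.43)]
top test_cup [([0.535, -0.367, 0.001], 0.81)]
top shear_box [([0.514, -0.135, 0.004], 0.58)]
top brass_cup [([0.679, -0.324, 0.001], 0.79)]
top brass_weight []
top stopwatch [([0.703, 0.187, -0.003], 0.85)]
side pin_1_grip [([0.47, -0.172, 0.094], 0.63)]
side test_cup [([0.532, -0.366, -0.004], 0.72)]
side shear_box [([0.512, -0.129, -0.004], 0.81)]
side brass_cup [([0.681, -0.322, -0.001], 0.85)]
side brass_weight [([0.564, 0.065, -0.0], 0.73)]
side stopwatch []
```

View pics/top0.png

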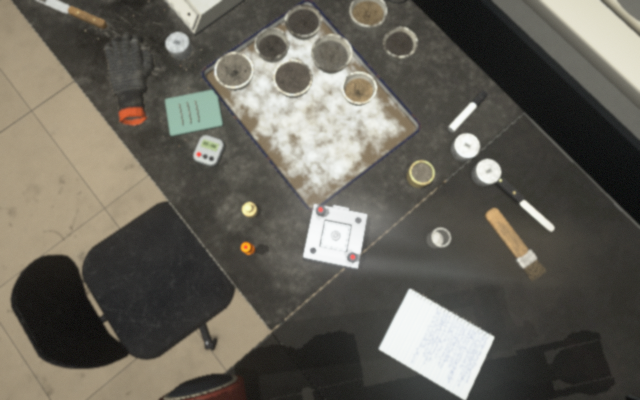

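View pics/side0.png

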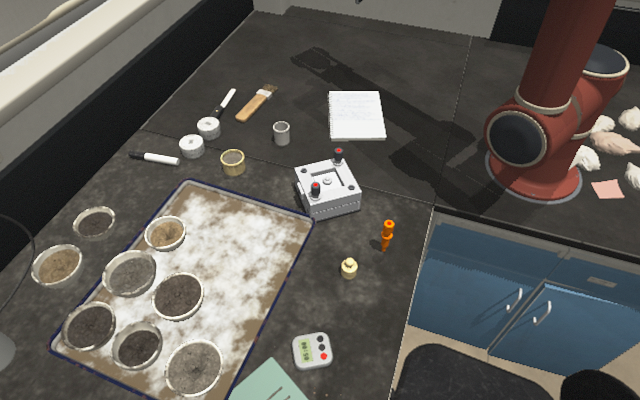

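The top view shows the box at about (336,237), with red-topped pins at (320,211) and (352,257). The steel cup is at (440,237) and the orange look-alike at (247,248). The side view agrees. I'll go above the near pin first.

```bash
cat > h.py <<'E'
from bench import monitor, viewer, finder, env, ticket
import numpy as np, cv2
from scipy.spatial.transform import Rotation as R
def go(target):
    "cm along tool axes to the target TCP"
    o=monitor.get_obs(); r=R.from_euler('xyz',o["ee_rot"])
    return np.round(r.inv().apply(np.array(target)-o["tool_pos"])*100,2)
def show():
    o=monitor.get_obs(); print({k:np.round(o[k],4).tolist() for k in("time_s","tool_pos","ee_rot","force","grip_width","grasp_force")})
def seen(t,c,f="mark_of"):
    return [(np.round(d["centre"],4).tolist(),round(d["conf"],2)) for d in getattr(finder,f)(t,c)]
E
python3 -m handwheel '[[[4.5,-3.5,0,0,0,0,100],[4.5,-3.5,0,0,0,0,100],[4.5,-3.5,0,0,0,0,100],[4.5,-3.5,0,0,0,0,100],[4.5,-3.5,0,0,0,0,100]]]'
python3 -m handwheel '[[[4.5,-3.5,0,0,0,0,100],[4.5,-3.5,0,0,0,0,100],[2.5,-2.0,0,0,0,0,100],[0,0,0,0,0,0,100],[0,0,0,0,0,0,100]]]'
python3 - <<'E'
from h import *
show()
cv2.imwrite("pics/w1.png",viewer.snapshot("wrist")[:,:,::-1])
for t in("pin_1_grip","shear_box","test_cup"): print(t,seen(t,"wrist"))
E
```

```text
time_s: 1.32
tool_pos: [0.3853, -0.3226, 0.2316]
ee_rot: [3.141, -0.0, 0.406]
force: [-0.0, 0.1, 0.7]
grip_width: 0.0855
grasp_force: 0.0
time_s: 1.95
tool_pos: [0.4545, -0.1966, 0.2314]
ee_rot: [3.141, 0.0, 0.407]
force: [0.4, -1.2, 0.9]
grip_width: 0.0855
grasp_force: 0.0
{'time_s': 1.95, 'tool_pos': [0.4545, -0.1966, 0.2314], 'ee_rot': [3.1411, 0.0003, 0.4066], 'force': [0.3551, -1.2009, 0.8774], 'grip_width': 0.0855, 'grasp_force': 0.0}
pin_1_grip [([0.4663, -0.168, 0.0933], 0.63)]
shear_box [([0.5158, -0.1302, 0.0018], 0.9)]
test_cup [([0.5356, -0.3624, -0.0023], 0.8)]
```

View pics/w1.png

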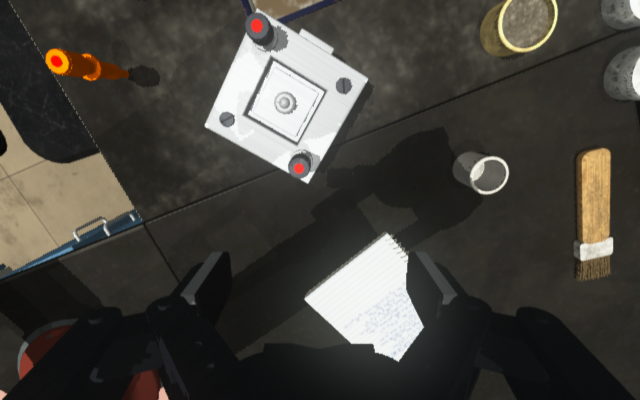

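The wrist view shows red pin tops at (299,168) near and (257,26) far, and the cup rim centre at (488,174). I'll turn those pixels into positions at their known heights.

```bash
cat >> h.py <<'E'
def ray(uv,z,cam="wrist"):
    c=viewer.get_calibration(cam); o=monitor.get_obs(); T=np.eye(4)
    if cam=="wrist":
        T[:3,:3]=R.from_euler('xyz',o["ee_rot"]).as_matrix();T[:3,3]=o["tool_pos"];T=T@np.array(c["mount"])
    else: T=np.array(c["world_from_camera"])
    dist=next((np.array(v,float) for k,v in c.items() if "dist" in k.lower()),None)
    p=cv2.undistortPoints(np.array([[uv]],float),np.array(c["K"]),dist)[0,0]
    d=T[:3,:3]@[p[0],-p[1],-1]; return np.round(T[:3,3]+d*(z-T[2,3])/d[2],4)
def red(cam,near,rad=25):
    im=viewer.snapshot(cam).astype(int); m=(im[...,0]>150)&(im[...,1]<90)&(im[...,2]<90)
    v,u=np.nonzero(m); k=np.hypot(u-near[0],v-near[1])<rad
    return (u[k].mean(),v[k].mean()),k.sum()
E
python3 - <<'E'
from h import *
print(viewer.get_calibration("wrist").keys())
for n in((299,168),(257,26)):
    uv,k=red("wrist",n);print(uv,k,ray(uv,.106))
for n in((352,257),(320,211)):
    uv,k=red("top",n,8);print("top",uv,k,ray(uv,.106,"top"))
print("cup",ray((488,174),.05))
E
```

```text
dict_keys(['K', 'mount'])
(np.float64(298.05333333333334), np.float64(167.61333333333334)) 75 [ 0.4678 -0.171   0.106 ]
(np.float64(255.75590551181102), np.float64(24.95275590551181)) 127 [ 0.5613 -0.0966  0.106 ]
top (np.float64(nan), np.float64(nan)) 0 [nan nan nan]
top (np.float64(nan), np.float64(nan)) 0 [nan nan nan]
cup [ 0.533  -0.3668  0.05  ]h.py:23: RuntimeWarning: Mean of empty slice.
  return (u[k].mean(),v[k].mean()),k.sum()
  ret = ret.dtype.type(ret / rcount)
```

```bash
python3 - <<'E'
from h import *
print(go([.468,-.171,.13]))
E
```

```text
[ 2.25 -1.81 10.13]
```

```bash

python3 -m handwheel '[[[1.2,-0.9,3.4,0,0,0,100],[1.05,-0.9,3.4,0,0,0,100],[0,0,3.3,0,0,0,100],[0,0,0,0,0,0,100],[0,0,0,0,0,0,100]]]'
python3 - <<'E'
from h import *
show()
cv2.imwrite("pics/w2.png",viewer.snapshot("wrist")[:,:,::-1])
im=cv2.imread("pics/w2.png").astype(int);m=(im[...,2]>150)&(im[...,1]<90)&(im[...,0]<90)
n,l,s,c=cv2.connectedComponentsWithStats(m.astype('uint8'))
for i in range(1,n):
    if s[i,4]>40: print(s[i],c[i],ray(c[i],.106))
print(go([.468,-.171,.078]))
E
```

```text
time_s: 2.98
tool_pos: [0.4689, -0.1712, 0.1317]
ee_rot: [3.14, -0.001, 0.407]
force: [0.6, -0.5, 0.7]
grip_width: 0.0855
grasp_force: 0.0
{'time_s': 2.975, 'tool_pos': [0.4689, -0.1712, 0.1317], 'ee_rot': [3.1402, -0.0011, 0.4065], 'force': [0.5749, -0.5304, 0.7229], 'grip_width': 0.0855, 'grasp_force': 0.0}
[246  14  19  22 318] [254.7672956   24.36792453] [ 0.5616 -0.0968  0.106 ]
[  8  72  22  32 215] [22.57674419 91.13023256] [0.4829 0.0061 0.106 ]
[311 231  14  12 130] [317.72307692 236.55384615] [ 0.4677 -0.1716  0.106 ]
[-0.11 -0.1   5.43]
```

View pics/w2.png

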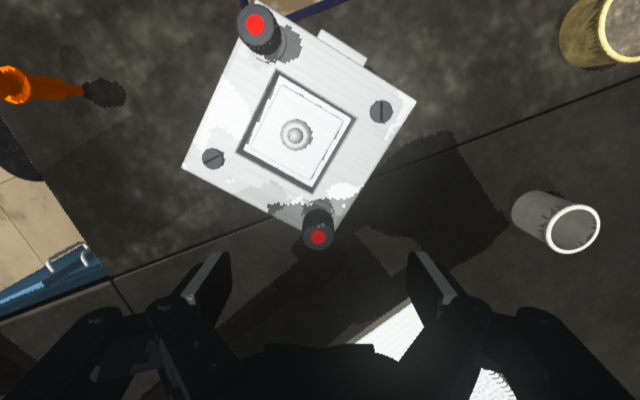

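The pins are at (318,237) and (255,24), agreeing with the first measurement, and the near one is centred between the fingers. I'll descend and close.

```bash

python3 -m handwheel '[[[-0.1,0,2.5,0,0,0,100],[0,0,2.2,0,0,0,100],[0,0,0.6,0,0,0,100],[0,0,0,0,0,0,60],[0,0,0,0,0,0,40]]]'
python3 -m handwheel '[[[0,0,0,0,0,0,30],[0,0,0,0,0,0,20],[0,0,0,0,0,0,10],[0,0,0,0,0,0,0],[0,0,0,0,0,0,0]]]'
python3 -m handwheel '[[[0,0,0,0,0,0,0],[0,0,0,0,0,0,0],[0,0,0,0,0,0,0]]]'
```

```text
time_s: 3.65
tool_pos: [0.4683, -0.1716, 0.0789]
ee_rot: [3.139, -0.002, 0.407]
force: [-0.4, -0.0, 0.5]
grip_width: 0.0514
grasp_force: 0.0
time_s: 4.28
tool_pos: [0.4678, -0.1713, 0.0782]
ee_rot: [3.141, -0.001, 0.407]
force: [-0.2, 1.9, 5.2]
grip_width: 0.0183
grasp_force: 58.4
time_s: 4.65
tool_pos: [0.4678, -0.1712, 0.0782]
ee_rot: [3.141, -0.001, 0.407]
force: [-1.4, 1.4, 5.5]
grip_width: 0.0185
grasp_force: 58.4
```

```bash

python3 -m handwheel '[[[0,0,-0.1,0,0,0,0],[0,0,0,0,0,0,0],[0,0,0,0,0,0,0]]]'
python3 -m handwheel '[[[0,0,-0.07,0,0,0,0],[0,0,0,0,0,0,0],[0,0,0,0,0,0,0]]]'
```

```text
time_s: 5.03
tool_pos: [0.4674, -0.1711, 0.0783]
ee_rot: [3.141, -0.0, 0.407]
force: [-0.2, 1.0, 1.7]
grip_width: 0.0184
grasp_force: 58.5
time_s: 5.4
tool_pos: [0.467, -0.1709, 0.0787]
ee_rot: [-3.141, 0.0, 0.407]
force: [-0.5, 0.3, -0.9]
grip_width: 0.0184
grasp_force: 58.5
```

Free lift is starting, so I'll continue in small steps.

```bash

python3 -m handwheel '[[[0,0,-0.1,0,0,0,0],[0,0,0,0,0,0,0],[0,0,0,0,0,0,0]]]'
python3 -m handwheel '[[[0,0,-0.07,0,0,0,0],[0,0,0,0,0,0,0],[0,0,0,0,0,0,0]]]'
python3 -m handwheel '[[[0,0,-0.07,0,0,0,0],[0,0,0,0,0,0,0],[0,0,0,0,0,0,0]]]'
```

```text
time_s: 5.78
tool_pos: [0.4673, -0.1709, 0.0799]
ee_rot: [-3.141, -0.0, 0.407]
force: [0.4, 1.4, -1.7]
grip_width: 0.018
grasp_force: 58.6
time_s: 6.15
tool_pos: [0.4671, -0.1709, 0.0803]
ee_rot: [-3.141, 0.0, 0.407]
force: [1.6, 0.8, -4.9]
grip_width: 0.0182
grasp_force: 58.6
time_s: 6.52
tool_pos: [0.4669, -0.1708, 0.0808]
ee_rot: [-3.141, 0.001, 0.407]
force: [2.8, -0.3, -8.9]
grip_width: 0.0182
grasp_force: 58.8
```

It's resisting at about 9 N, so I'll add a touch and hold.

```bash

python3 -m handwheel '[[[0,0,-0.02,0,0,0,0],[0,0,0,0,0,0,0],[0,0,0,0,0,0,0],[0,0,0,0,0,0,0],[0,0,0,0,0,0,0]]]'
```

```text
time_s: 7.15
tool_pos: [0.4669, -0.1707, 0.0812]
ee_rot: [-3.141, 0.001, 0.407]
force: [2.6, 0.5, -12.0]
grip_width: 0.0183
grasp_force: 58.8
```

It holds: 12 N with only about 3 mm of lift, so this pin is sound. I'll hold a moment longer, put it back and release.

```bash

python3 -m handwheel '[[[0,0,0,0,0,0,0],[0,0,0,0,0,0,0],[0,0,0.2,0,0,0,0],[0,0,0.17,0,0,0,0],[0,0,0,0,0,0,0]]]'
python3 -m handwheel '[[[0,0,0,0,0,0,0],[0,0,0,0,0,0,0]]]'
```

```text
time_s: 7.78
tool_pos: [0.4682, -0.1718, 0.0795]
ee_rot: [3.139, -0.001, 0.407]
force: [-0.3, -0.2, -0.3]
grip_width: 0.0182
grasp_force: 59.7
time_s: 8.02
tool_pos: [0.468, -0.1715, 0.0787]
ee_rot: [3.14, -0.001, 0.407]
force: [-0.2, 0.3, -1.0]
grip_width: 0.0183
grasp_force: 59.8
```

```bash

python3 -m handwheel '[[[0,0,0.08,0,0,0,0],[0,0,0,0,0,0,0],[0,0,0,0,0,0,0]]]'
python3 -m handwheel '[[[0,0,0,0,0,0,20],[0,0,0,0,0,0,40],[0,0,0,0,0,0,100],[0,0,0,0,0,0,100],[0,0,0,0,0,0,100]]]'
python3 -m handwheel '[[[0,0,-3,0,0,0,100],[0,0,-3,0,0,0,100],[0,0,-2,0,0,0,100],[0,0,0,0,0,0,100],[0,0,0,0,0,0,100]]]'
python3 - <<'E'
from h import *
print(go([.5615,-.0967,.15]),go([.5615,-.0967,.078]))
E
```

```text
time_s: 8.4
tool_pos: [0.468, -0.1714, 0.0783]
ee_rot: [3.14, -0.001, 0.407]
force: [-1.0, 1.2, 5.3]
grip_width: 0.0179
grasp_force: 60.6
time_s: 9.02
tool_pos: [0.4672, -0.171, 0.0769]
ee_rot: [-3.141, 0.0, 0.407]
force: [-0.1, -0.4, 0.2]
grip_width: 0.0845
grasp_force: 0.0
time_s: 9.65
tool_pos: [0.4668, -0.1708, 0.156]
ee_rot: [-3.14, 0.001, 0.407]
force: [-0.2, 0.2, -0.7]
grip_width: 0.0852
grasp_force: 0.0
[11.63 -3.05  0.59] [11.64 -3.04  7.79]
```

```bash

python3 -m handwheel '[[[4,-1,0,0,0,0,100],[4,-1,0,0,0,0,100],[3.6,-1,0.5,0,0,0,100],[0,0,0.5,0,0,0,100],[0,0,0,0,0,0,100]]]'
python3 -m handwheel '[[[0,0,0,0,0,0,100],[0,0,0,0,0,0,100]]]'
python3 - <<'E'
from h import *
uv,k=red("wrist",(318,220),40);print(uv,k,ray(uv,.106),ray(uv,.106)-[0,0,.028]);p=ray(uv,.106);print(go([p[0],p[1],.078]))
E
```

```text
time_s: 10.28
tool_pos: [0.5605, -0.0975, 0.1449]
ee_rot: [-3.139, 0.003, 0.407]
force: [-0.3, 0.6, -0.3]
grip_width: 0.0858
grasp_force: 0.0
time_s: 10.52
tool_pos: [0.5616, -0.0982, 0.1473]
ee_rot: [3.141, -0.0, 0.406]
force: [-0.2, 0.1, -0.2]
grip_width: 0.0853
grasp_force: 0.0
(np.float64(316.90677966101697), np.float64(226.40677966101694)) 118 [ 0.5604 -0.0976  0.106 ] [ 0.5604 -0.0976  0.078 ]
[-0.1  -0.1   6.94]
```

```bash

python3 -m handwheel '[[[-0.1,-0.1,3.0,0,0,0,100],[0,0,3.0,0,0,0,100],[0,0,0.9,0,0,0,100],[0,0,0,0,0,0,60],[0,0,0,0,0,0,40]]]'
python3 -m handwheel '[[[0,0,0,0,0,0,30],[0,0,0,0,0,0,20],[0,0,0,0,0,0,10],[0,0,0,0,0,0,0],[0,0,0,0,0,0,0]]]'
python3 -m handwheel '[[[0,0,0,0,0,0,0],[0,0,0,0,0,0,0]]]'
python3 -m handwheel '[[[0,0,-0.12,0,0,0,0],[0,0,0,0,0,0,0],[0,0,0,0,0,0,0]]]'
python3 -m handwheel '[[[0,0,-0.07,0,0,0,0],[0,0,0,0,0,0,0],[0,0,0,0,0,0,0]]]'
```

```text
time_s: 11.2
tool_pos: [0.5617, -0.0975, 0.0798]
ee_rot: [3.14, -0.002, 0.407]
force: [0.6, 0.8, 0.6]
grip_width: 0.0515
grasp_force: 0.0
time_s: 11.82
tool_pos: [0.5614, -0.0972, 0.0794]
ee_rot: [3.141, -0.001, 0.407]
force: [-1.2, 1.7, 5.6]
grip_width: 0.0183
grasp_force: 58.4
time_s: 12.08
tool_pos: [0.5614, -0.0973, 0.0794]
ee_rot: [3.141, -0.001, 0.407]
force: [-2.0, 1.6, 6.2]
grip_width: 0.018
grasp_force: 58.4
time_s: 12.45
tool_pos: [0.5608, -0.0971, 0.0794]
ee_rot: [3.141, -0.0, 0.407]
force: [0.6, 0.6, 2.5]
grip_width: 0.0181
grasp_force: 58.5
time_s: 12.82
tool_pos: [0.5604, -0.097, 0.0796]
ee_rot: [-3.141, 0.0, 0.407]
force: [0.7, -1.4, -1.1]
grip_width: 0.0181
grasp_force: 58.5
```

```bash

python3 -m handwheel '[[[0,0,-0.1,0,0,0,0],[0,0,0,0,0,0,0],[0,0,0,0,0,0,0]]]'
python3 -m handwheel '[[[0,0,-0.1,0,0,0,0],[0,0,0,0,0,0,0],[0,0,0,0,0,0,0]]]'
python3 -m handwheel '[[[0,0,-0.07,0,0,0,0],[0,0,0,0,0,0,0],[0,0,0,0,0,0,0]]]'
```

```text
time_s: 13.2
tool_pos: [0.5605, -0.097, 0.081]
ee_rot: [-3.141, 0.0, 0.407]
force: [1.1, -0.1, -0.1]
grip_width: 0.0182
grasp_force: 58.6
time_s: 13.58
tool_pos: [0.5606, -0.0971, 0.082]
ee_rot: [-3.141, 0.0, 0.407]
force: [-0.1, 0.5, -1.3]
grip_width: 0.0183
grasp_force: 58.6
time_s: 13.95
tool_pos: [0.5606, -0.0971, 0.0827]
ee_rot: [-3.142, 0.0, 0.407]
force: [-0.3, 0.7, -0.6]
grip_width: 0.018
grasp_force: 58.6
```

3.3 mm up and no resistance yet. Play may reach 4 mm, so I'll keep going gently.

```bash

python3 -m handwheel '[[[0,0,-0.1,0,0,0,0],[0,0,0,0,0,0,0],[0,0,0,0,0,0,0]]]'
python3 -m handwheel '[[[0,0,-0.07,0,0,0,0],[0,0,0,0,0,0,0],[0,0,0,0,0,0,0]]]'
python3 -m handwheel '[[[0,0,-0.08,0,0,0,0],[0,0,0,0,0,0,0],[0,0,0,0,0,0,0]]]'
python3 -m handwheel '[[[0,0,-0.1,0,0,0,0],[0,0,0,0,0,0,0],[0,0,0,0,0,0,0]]]'
```

```text
time_s: 14.32
tool_pos: [0.5607, -0.097, 0.0837]
ee_rot: [-3.142, 0.0, 0.407]
force: [0.3, 0.2, -0.7]
grip_width: 0.0181
grasp_force: 58.6
time_s: 14.7
tool_pos: [0.5607, -0.097, 0.0844]
ee_rot: [-3.142, 0.0, 0.407]
force: [0.4, 0.4, -1.9]
grip_width: 0.0184
grasp_force: 58.6
time_s: 15.08
tool_pos: [0.5607, -0.097, 0.0852]
ee_rot: [-3.142, 0.0, 0.407]
force: [-0.4, 0.2, -0.7]
grip_width: 0.0184
grasp_force: 58.6
time_s: 15.45
tool_pos: [0.5606, -0.0971, 0.0862]
ee_rot: [-3.142, 0.0, 0.407]
force: [0.3, 0.4, -0.8]
grip_width: 0.018
grasp_force: 58.6
```

6.8 mm up with under 2 N: this is the faulty pin. I'll lift it out.

```bash

python3 -m handwheel '[[[0,0,-1,0,0,0,0],[0,0,-1,0,0,0,0],[0,0,-1,0,0,0,0],[0,0,-1,0,0,0,0],[0,0,-1,0,0,0,0]]]'
python3 -m handwheel '[[[0,0,-1.5,0,0,0,0],[0,0,-2,0,0,0,0],[0,0,-2,0,0,0,0],[0,0,0,0,0,0,0],[0,0,0,0,0,0,0]]]'
python3 - <<'E'
from h import *
print(viewer.snapshot("side").shape, seen("test_cup","side"),seen("pin_2_tip","side"),seen("pin_1_grip","side"),go([.533,-.366,.17]))
E
```

```text
time_s: 16.08
tool_pos: [0.5607, -0.097, 0.1371]
ee_rot: [3.141, -0.0, 0.407]
force: [-0.1, -0.1, -0.6]
grip_width: 0.0183
grasp_force: 58.8
time_s: 16.7
tool_pos: [0.5604, -0.097, 0.1909]
ee_rot: [-3.141, 0.0, 0.407]
force: [0.7, -0.2, -0.8]
grip_width: 0.0181
grasp_force: 58.9
(400, 640, 3) [([0.5339, -0.3696, -0.0018], 0.66)] [([0.4716, 0.0552, -0.0005], 0.6), ([0.5601, -0.0974, 0.123], 0.5), ([0.4679, -0.172, 0.0635], 0.33)] [([0.4692, -0.1706, 0.0936], 0.73)] [-13.13  23.65   1.99]
```

```bash

python3 -m handwheel '[[[-2.7,4.8,0,0,0,0,0],[-2.7,4.8,0,0,0,0,0],[-2.7,4.8,0,0,0,0,0],[-2.7,4.8,0,0,0,0,0],[-1.4,2.4,0,0,0,0,0]]]'
python3 -m handwheel '[[[-0.9,1.8,0,0,0,0,0],[0,0,0,0,0,0,0],[0,0,0,0,0,0,0]]]'
python3 - <<'E'
from h import *
show()
im=viewer.snapshot("wrist"); cv2.imwrite("pics/w3.png",im[:,:,::-1])
s=viewer.snapshot("side")
print(seen("test_cup","wrist"),seen("test_cup","wrist","spot_in"),seen("pin_2_tip","wrist"),seen("pin_2_tip","side"),seen("test_cup","side"),go([.534,-.3665,.17]))
E
```

```text
time_s: 17.52
tool_pos: [0.5331, -0.3463, 0.1904]
ee_rot: [-3.141, 0.001, 0.404]
force: [0.3, 0.1, 0.6]
grip_width: 0.018
grasp_force: 59.0
time_s: 17.9
tool_pos: [0.5332, -0.3627, 0.1909]
ee_rot: [-3.141, -0.0, 0.408]
force: [-0.6, 0.4, -1.3]
grip_width: 0.0183
grasp_force: 59.0
{'time_s': 17.9, 'tool_pos': [0.5332, -0.3627, 0.1909], 'ee_rot': [-3.1406, -0.0, 0.4077], 'force': [-0.5623, 0.446, -1.2852], 'grip_width': 0.0183, 'grasp_force': 59.0322}
[([0.5357, -0.3629, -0.0027], 0.95)] [([0.527, -0.3644, 0.0187], 0.7)] [([0.5362, -0.3638, 0.117], 0.95)] [([0.4667, 0.0557, -0.0], 0.83), ([0.5328, -0.3599, 0.1245], 0.6)] [([0.5365, -0.3615, 0.1752], 0.15)] [-0.05  0.33  2.13]
```

View pics/w3.png

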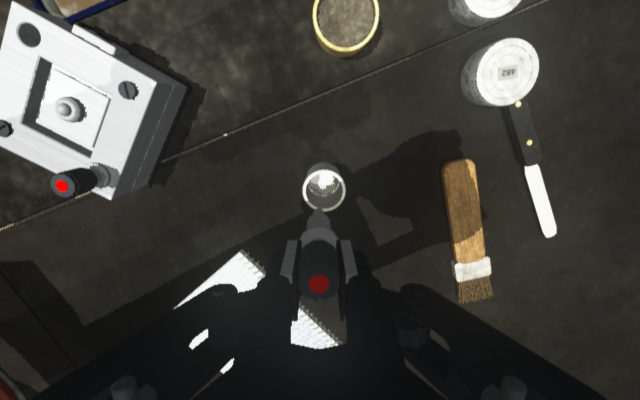

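The pin hangs straight with its tip at about (318,213). The cup's rim centre is at about (324,189), and the sound pin is seated at (62,186).

```bash
python3 - <<'E'
from h import *
p=ray((324,188.5),.05);print(p,ray((318,213),.12),go([p[0],p[1],.17]))
E
```

```text
[ 0.5343 -0.3687  0.05  ] [ 0.5311 -0.3637  0.12  ] [-0.11  0.55  2.13]
```

```bash

python3 -m handwheel '[[[-0.1,0.45,2,0,0,0,0],[0,0,2,0,0,0,0],[0,0,1.6,0,0,0,0],[0,0,0,0,0,0,0],[0,0,0,0,0,0,0]]]'
python3 - <<'E'
from h import *
im=viewer.snapshot("wrist"); cv2.imwrite("pics/w4.png",cv2.resize(im[120:320,200:440,::-1],None,fx=3,fy=3)[:600,:720])
E
```

```text
time_s: 18.88
tool_pos: [0.534, -0.3685, 0.1354]
ee_rot: [3.141, -0.0, 0.407]
force: [-0.6, 0.1, -0.0]
grip_width: 0.0181
grasp_force: 59.0
```

View pics/w4.png

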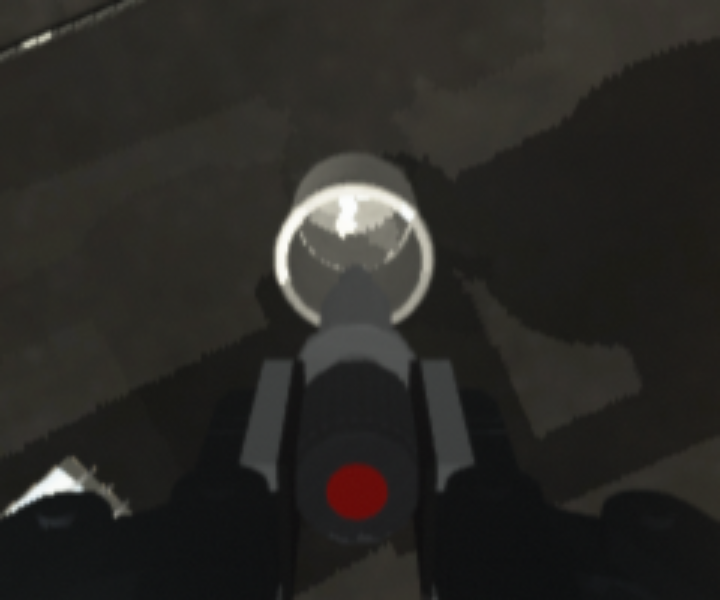

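Laterally the tip is centred, both near crop x = 356. I'll check the other axis numerically.

```bash
python3 - <<'E'
from h import *
print(ray((318.3,205.7),.05),ray((319,120+272/3),.0645),monitor.get_obs()["tool_pos"])
E
python3 -m handwheel '[[[0,0,1,0,0,0,0],[0,0,1,0,0,0,0],[0,0,0.5,0,0,0,0],[0,0,0,0,0,0,0],[0,0,0,0,0,0,0]]]'
```

```text
[ 0.5334 -0.369   0.05  ] [ 0.5342 -0.3692  0.0645] [ 0.53424221 -0.36869224  0.1360225 ]
time_s: 19.55
tool_pos: [0.534, -0.3685, 0.1104]
ee_rot: [3.141, -0.0, 0.407]
force: [-0.3, 0.0, -1.0]
grip_width: 0.018
grasp_force: 59.0
```

Within 1 mm and no contact. I'll lower it to the floor.

```bash

python3 -m handwheel '[[[0,0,1,0,0,0,0],[0,0,1,0,0,0,0],[0,0,0.9,0,0,0,0],[0,0,0,0,0,0,0],[0,0,0,0,0,0,0]]]'
python3 -m handwheel '[[[0,0,0.3,0,0,0,0],[0,0,0,0,0,0,0],[0,0,0,0,0,0,0]]]'
python3 -m handwheel '[[[0,0,0.15,0,0,0,0],[0,0,0,0,0,0,0],[0,0,0,0,0,0,0]]]'
```

```text
time_s: 20.18
tool_pos: [0.5339, -0.3684, 0.0813]
ee_rot: [3.141, -0.0, 0.407]
force: [-0.3, 0.2, 0.2]
grip_width: 0.0183
grasp_force: 59.0
time_s: 20.55
tool_pos: [0.5339, -0.3684, 0.0783]
ee_rot: [3.141, -0.0, 0.407]
force: [-1.1, 0.7, -1.2]
grip_width: 0.0183
grasp_force: 59.0
time_s: 20.92
tool_pos: [0.5338, -0.3683, 0.0767]
ee_rot: [-3.142, 0.0, 0.407]
force: [0.4, -0.0, -0.6]
grip_width: 0.0182
grasp_force: 59.0
```

```bash

python3 -m handwheel '[[[0,0,0.12,0,0,0,0],[0,0,0,0,0,0,0],[0,0,0,0,0,0,0]]]'
python3 -m handwheel '[[[0,0,0.05,0,0,0,0],[0,0,0,0,0,0,0],[0,0,0,0,0,0,0]]]'
```

```text
time_s: 21.3
tool_pos: [0.5338, -0.3683, 0.0755]
ee_rot: [-3.142, -0.0, 0.407]
force: [-0.5, 0.0, -1.7]
grip_width: 0.0182
grasp_force: 59.0
time_s: 21.68
tool_pos: [0.5339, -0.3684, 0.0752]
ee_rot: [3.141, -0.0, 0.407]
force: [1.1, 0.2, -0.2]
grip_width: 0.0183
grasp_force: 59.0
```

Within a millimetre of the floor. I'll release slowly and rise straight up.

```bash

python3 -m handwheel '[[[0,0,0.05,0,0,0,0],[0,0,0,0,0,0,22],[0,0,0,0,0,0,25],[0,0,0,0,0,0,32],[0,0,0,0,0,0,45]]]'
python3 -m handwheel '[[[0,0,0,0,0,0,70],[0,0,0,0,0,0,100],[0,0,0,0,0,0,100],[0,0,0,0,0,0,100],[0,0,-1,0,0,0,100]]]'
python3 -m handwheel '[[[0,0,-3,0,0,0,100],[0,0,-4,0,0,0,100],[0,0,-5,0,0,0,100],[-2,0,-1,0,0,0,100],[0,0,0,0,0,0,100]]]'
python3 - <<'E'
from h import *
show()
a=viewer.snapshot("side");b=viewer.snapshot("wrist")
print([seen(t,"side") for t in("pin_1_grip","pin_1_tip","test_cup")])
cv2.imwrite("pics/f.png",np.hstack([cv2.resize(a[90:230,220:420],(400,280)),cv2.resize(b,(400,280))])[:,:,::-1])
E
```

```text
time_s: 22.3
tool_pos: [0.5337, -0.3683, 0.0743]
ee_rot: [-3.141, 0.0, 0.407]
force: [-0.0, 0.5, -0.2]
grip_width: 0.0384
grasp_force: 0.0
time_s: 22.92
tool_pos: [0.5332, -0.3678, 0.0838]
ee_rot: [-3.14, 0.001, 0.407]
force: [0.7, 0.3, 0.9]
grip_width: 0.0851
grasp_force: 0.0
time_s: 23.55
tool_pos: [0.5149, -0.3771, 0.2159]
ee_rot: [3.139, -0.001, 0.405]
force: [0.9, 0.4, -0.6]
grip_width: 0.0853
grasp_force: 0.0
{'time_s': 23.55, 'tool_pos': [0.5149, -0.3771, 0.2159], 'ee_rot': [3.1394, -0.0009, 0.4053], 'force': [0.872, 0.4413, -0.5541], 'grip_width': 0.0853, 'grasp_force': 0.0}
[[([0.4694, -0.1737, 0.095], 0.72)], [], [([0.5327, -0.3664, -0.0039], 0.66)]]
```

View pics/f.png

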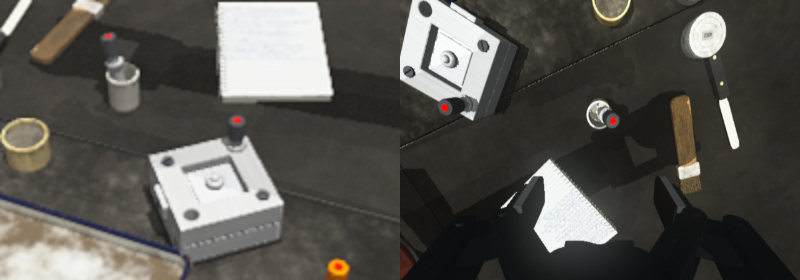

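The pin stands in the upright cup with a slight lean (left panel at about (108,50), right at (612,121)). The sound pin sits in the box, flange down, at (237,125). Handing in.

```bash
python3 -m handwheel '[[[0,0,0,0,0,0,100],[0,0,0,0,0,0,100],[0,0,0,0,0,0,100],[0,0,0,0,0,0,100]]]' && python3 -c "
from bench import ticket;print(ticket.sign_off())"
```

```text
time_s: 24.3
tool_pos: [0.5155, -0.3762, 0.2145]
ee_rot: [3.142, -0.0, 0.407]
force: [-0.8, 0.3, -0.5]
grip_width: 0.0855
grasp_force: 0.0
the job is handed in; nothing more can be done
None
```

I handed the job in at 24.3 s (no verdict came back): the near pin held a pull of about 10–12 N and is back home in the box, and the far pin came out with under 2 N and stands shank down, leaning slightly, in the upright steel cup.

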